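# Re-order the goods on the counter display stands so that their tops come level

## Robot

A 6-joint arm with a two-finger parallel gripper is mounted at the origin on a cart in front of the work surface, level with it; the furniture and walls round the work are solid. World frame = base frame: x ahead of the robot, y to its left, z up, the work surface at z = 0. Lengths are in m, angles in rad, forces in N, time in s.
With the tool pointing down it reaches from about 0.275 to 0.75 m from the base axis. Payload 10.2 kg.
Tool frame: the origin (TCP) lies on the centre line of the jaws, within the pads' length; the fingertips stand 22 mm ahead of it and the grasp point (between the pads) lies 3 mm ahead of it (ctrl.tip_reach is the distance from the TCP to the fingertips, in m); z points along the fingers, y is the line along which they close (so a half turn about z gives the same grasp; the last joint's range is limited). The gripper opens to 85 mm and grips with 20 to 120 N. Pads are 22 mm wide; open, the fingers measure 114 mm over their backs; the gripper's body (76 mm by 85 mm) begins 54 mm behind the grasp point. The pads swing forward as they close: fully open they stand 13 mm farther back than shut.
Start: joints at [-1.486, 0.313, 1.498, -0, 1.331, -0.223], TCP at [0.159, -0.5, 0.253] pointing down, gripper open.
Joint ranges: [-2.94, 2.94], [-0.97, 2.17], [0.19, 2.56], [-1.23, 4.37], [0.02, 3.11], [-2.88, 2.88]. Speed limits (rad/s): [2.39, 2.39, 3.01, 3.14, 3.14, 3.14].

## Interface

Orientations are given as a 3x3 rotation matrix whose columns are the frame's x, y, z axes.
In Python, from bench import ctrl gives the robot as it stands.
- The arm moves only by the shell command python3 -m creep 'ROWS' [OPENING] [FORCE]. ROWS is JSON, a list of rows, each a list of 6 numbers: the shift along the tool's x, y, z in m, then the turn, a rotation vector about the tool's x, y, z in degrees. In form: [[tx, ty, tz, ax, ay, az], ...]. A call has 1 to 10 rows; each row shifts and turns the commanded pose from where the row before left it, along the tool's axes as they then stand; what a row does not reach is not made up. A row lasts 1/8 s, in which the tool goes at most 62.5 mm and 10.7 degrees, less where a joint would pass 70% of its speed; a pose out of reach is approached as far as the arm can. A call with a gripper value outside its range is refused whole. OPENING is the finger opening in m, from 0 to 0.0854, set as the call begins (- or left out, the last holds). The fingers move at their own pace and stop on an object; FORCE is the grip in N (left out, the last holds). Time passes only in rows, so rows that do not move let the fingers close. It gives the time, the measured TCP pose, the force, the opening and the grip force at its end, in the units of the state.
- ctrl.get_obs(): the state, without advancing time (a new reading comes with each control period).
- ctrl.read_camera(name): name is "side" or "top" or "wrist"; returns (picture, depth): 480x640x3 uint8, red, green, blue; 480x640 float32, m along the optical axis (not along the pixel's ray), 0 where there is no reading.
- ctrl.camera_info(name): a dict with "camera_matrix" (3x3 intrinsics, pixels), "cam_to_world" (4x4, takes a point from camera to world coordinates); the wrist camera has in their place "mount" (4x4, takes a point from camera to tool coordinates, whose origin is the TCP and whose axes are the flange's). Camera axes: x right, y down, z forward; pixel columns grow to the right and rows downward; lengths in m; the calibration is good to about 2 mm. The wrist camera is an equidistant fisheye: a pixel r from the principal point sees the ray r / f radians off the axis. A picture is of the moment at which its call begins: read the wrist's pose just before it. camera_info takes no time and is no camera call.
- ctrl.hand_in(): hands the job in; it is judged then, once.
The state is a dict: "t": time; "joint_positions": joint angles; "qd": joint speeds; "effort": joint torques, N m; "position": TCP position; "orientation": TCP orientation; "wrist_force": force on the tool from outside, world axes, zero at the start; "ft_torque": the same for the moment, N m; "width": finger opening in m; "gripper_force": force on a finger pad.
Only numpy, scipy, OpenCV 4.12 (cv2) and the standard library are available. Lean on these libraries where they do the work, as an engineer would, in place of code of your own. Each camera call takes 0.05 s, during which the arm holds its last target. There are 200 camera calls.

## Task

The jar, the can and the bottle on the three wooden display stands are on the wrong ones: move them round so that the shortest product stands on the highest stand, the tallest on the lowest and the can on the middle one, each upright in the middle of its stand, so that their tops come level. The empty black counter mat is free to park one on meanwhile, but must not keep it. Set things down without dropping or tipping them, and leave the dessert jar, the dessert cup and the tape roll where they are.

Things in the scene. Friction and masses are not known exactly. Their poses are not given: they have to be found in the camera images.
- spice_jar: shortest product: small round jar with dark screw cap, 96 mm tall, body diameter 42 mm, cap diameter 43 mm (the top 21 mm). 0.11 kg. Origin: centre of its underside; z up along its axis. Starts upright on the low stand.
- drink_can: drink can, 134 mm tall, diameter 53 mm. 0.27 kg. Origin: centre of its underside; z up along its axis. Starts upright on the high stand.
- tea_bottle: tallest product: small tea bottle with white cap, 164 mm tall; body squarish with rounded corners, 62 mm across the flats (along its x and y) and 70 mm across the corners, straight up to 118 mm, then tapering to the round cap: diameter 32 mm, from 147 mm to the top, firm enough to carry it by. 0.31 kg. Origin: centre of its underside; z up along its axis. Starts upright on the middle stand.
- low_stand: lowest display stand: round plywood disc, diameter 92 mm, 8 mm high, flat top. Fixed. Origin: centre of its underside, on the table; z up. The tea bottle belongs on it.
- middle_stand: middle display stand: square plywood block, 84 x 84 mm, 36 mm high, flat top. Fixed. Origin: centre of its underside, on the table; x and y along its edges, z up. The can belongs on it.
- high_stand: highest display stand: round plywood pedestal with a waist, 74 mm high, flat top of diameter 76 mm, foot of diameter 84 mm. Fixed. Origin: centre of its underside, on the table; z up. The small spice jar belongs on it.
- counter_mat: empty black rubber counter mat, 110 x 110 x 4 mm, fixed to the table; a free parking place for one product. Origin: centre of its underside; x and y along its edges. The stands and the mat exchange places from start to start; their centres are at least 0.15 m apart.
- gold_jar: bystander: dessert jar with a wide gold lid, diameter 72 mm, 82 mm tall, loose on the table. Origin: centre of its underside. Not to be moved.
- coffee_cup: bystander: sealed dessert cup with dark and orange lid, 87 x 89 mm, 80 mm tall, loose on the table. Origin: centre of its underside. Not to be moved.
- tape_roll: bystander: roll of paper tape lying flat, diameter 104 mm, 18 mm high, loose on the table. Origin: centre of its underside. Not to be moved. Nothing else within 0.12 m of a stand or of the mat is taller than 20 mm.

How it is judged:
By the outcome, as a careful person would: the job done as asked, in the order asked, and still so for the second after the job is handed in, with the robot touching nothing.
It also fails if it takes over 118 s, if anything falls off the work surface, if the arm or the gripper's body presses on something with over 40 N, if the wrist force passes 120 N, or if a joint passes its speed limit or range.

## Working session

There is one attempt and no reset: what is moved stays moved. The work goes in short steps, Python scripts to look and compute and a shell command to move; the robot and the scene stay as the last step left them, time stands still between calls to the robot, and variables do not carry over. Pictures are saved under pics/ and viewed, at most 14 in all, crops included, and the job is handed in when it is done.

```bash
mkdir -p pics && ls
python3 - <<'E'
from bench import ctrl
import cv2,numpy as np
np.set_printoptions(precision=4,suppress=True)
o=ctrl.get_obs();print(o)
for n in("top","side"):
    p,d=ctrl.read_camera(n);i=ctrl.camera_info(n);print(n,i)
    cv2.imwrite(f"pics/{n}0.png",p[...,::-1]);np.savez(f"{n}0.npz",p=p,d=d)
print(ctrl.camera_info("wrist"),ctrl.tip_reach)
E
```

```text
pics
{'t': 0.0, 'joint_positions': array([-1.4864,  0.3134,  1.4985, -0.    ,  1.331 , -0.2234]), 'qd': array([ 0.0021, -0.0002, -0.0002, -0.0004,  0.    , -0.0011]), 'effort': array([  0.0003, -41.2269, -25.9739,  -0.0002,   0.0042,  -0.0001]), 'position': array([ 0.159 , -0.5001,  0.2527]), 'orientation': array([[ 0.953 ,  0.3029, -0.0001],
       [ 0.3029, -0.953 ,  0.0013],
       [ 0.0003, -0.0013, -1.    ]]), 'wrist_force': array([-0.5755, -0.1126,  0.3624]), 'ft_torque': array([0.1027, 0.002 , 0.0171]), 'gripper_force': 0.0, 'width': 0.08555826044038356}
top {'camera_matrix': array([[525.8291,   0.    , 313.5431],
       [  0.    , 525.8291, 238.8188],
       [  0.    ,   0.    ,   1.    ]]), 'cam_to_world': array([[ 0.0257, -0.9869,  0.1595,  0.3536],
       [-0.9993, -0.03  , -0.0244,  0.0276],
       [ 0.0288, -0.1588, -0.9869,  1.3047],
       [ 0.    ,  0.    ,  0.    ,  1.    ]])}
side {'camera_matrix': array([[470.2163,   0.    , 315.778 ],
       [  0.    , 470.2163, 250.9821],
       [  0.    ,   0.    ,   1.    ]]), 'cam_to_world': array([[-0.9873, -0.0989,  0.1243,  0.4356],
       [-0.1588,  0.6337, -0.7571,  0.7286],
       [-0.0039, -0.7672, -0.6413,  0.6788],
       [ 0.    ,  0.    ,  0.    ,  1.    ]])}
{'camera_matrix': array([[371.6483,   0.    , 316.3049],
       [  0.    , 371.6483, 238.921 ],
       [  0.    ,   0.    ,   1.    ]]), 'mount': array([[-0.0015, -0.9639, -0.2662,  0.0678],
       [ 1.    , -0.0014, -0.0007,  0.0006],
       [ 0.0003, -0.2662,  0.9639, -0.1204],
       [ 0.    ,  0.    ,  0.    ,  1.    ]])} 0.022
```

View pics/top0.png

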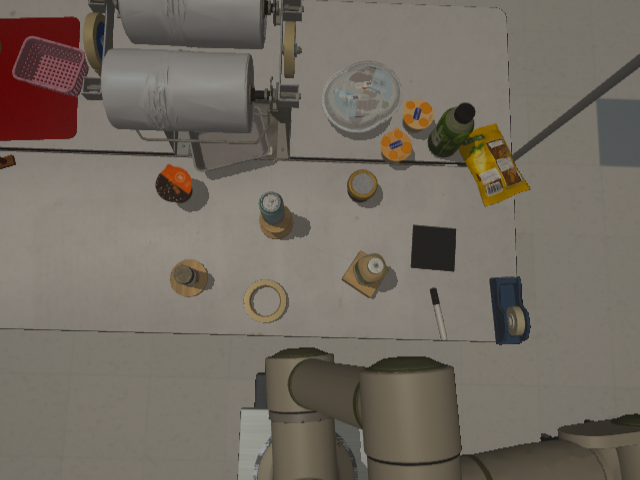

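View pics/side0.png

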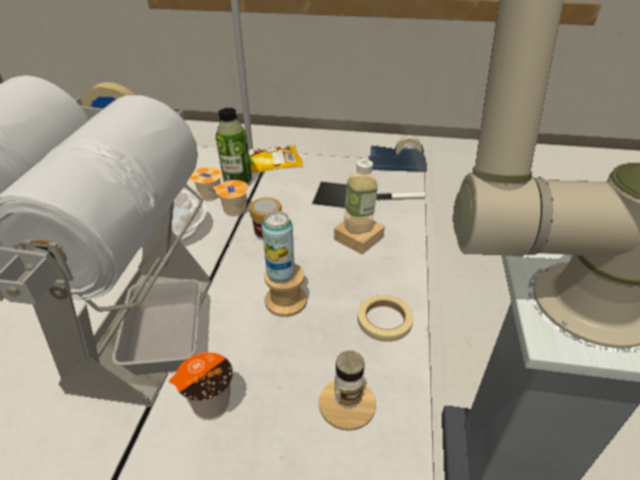

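Top view: spice jar on low disc (188,277), can on waisted pedestal (272,207/275,222), bottle on square block (370,268/365,275), mat (433,248), gold jar (362,185), cup (174,184), tape (265,300). The side view confirms the layout. Now I'll turn these into positions.

```bash
cat > h.py <<'E'
import numpy as np,cv2
from bench import ctrl
np.set_printoptions(precision=4,suppress=True)
def cloud(n,d):
    i=ctrl.camera_info(n);K=i["camera_matrix"];T=i["cam_to_world"]
    v,u=np.mgrid[:480,:640]
    c=np.stack([(u-K[0,2])/K[0,0]*d,(v-K[1,2])/K[1,1]*d,d],-1)
    w=c@T[:3,:3].T+T[:3,3]; w[d<=0]=np.nan
    return w
def circ(P):
    (x,y),r=cv2.minEnclosingCircle(P.astype(np.float32)[:,None]); return np.array([x,y,r])
def box(P,r,z0,z1,w):  # mask of points near P in z band
    return (np.hypot(w[...,0]-P[0],w[...,1]-P[1])<r)&(w[...,2]>z0)&(w[...,2]<z1)
E
python3 - <<'E'
from h import *
pix=dict(jar=(188,273),can=(271,205),bot=(373,266),mat=(433,248),gold=(362,185),cup=(174,184))
W={};H={}
for n in("top","side"):
    a=np.load(n+"0.npz");W[n]=cloud(n,a["d"]);H[n]=cv2.cvtColor(a["p"],cv2.COLOR_RGB2HSV)
for k,(u,v) in pix.items():
    print(k,np.nanmedian(W["top"][v-2:v+3,u-2:u+3].reshape(-1,3),0))
g={k:np.nanmedian(W["top"][v-2:v+3,u-2:u+3].reshape(-1,3),0) for k,(u,v) in pix.items()}
def rep(name,P,r,z0,z1,sat=None):
    for n in W:
        m=box(P,r,z0,z1,W[n])
        if sat: m&=H[n][...,1]>sat
        q=W[n][m]
        if len(q)>10:
            R=cv2.minAreaRect(q[:,:2].astype(np.float32))
            print(name,n,len(q),"z",np.median(q[:,2]),"circ",circ(q[:,:2]),"rect",np.array(R[0]),R[1],R[2])
rep("jartop",g["jar"],.05,.098,.12);rep("cantop",g["can"],.05,.2,.22);rep("bottop",g["bot"],.05,.19,.22)
rep("low",g["jar"],.07,.003,.013,70);rep("high",g["can"],.07,.068,.08,70);rep("mid",g["bot"],.08,.03,.042,70)
for n in W:
    m=box(g["mat"],.1,-.01,.02,W[n])&(H[n][...,2]<60); q=W[n][m]
    print("mat",n,cv2.minAreaRect(q[:,:2].astype(np.float32)),np.median(q[:,2]))
rep("gold",g["gold"],.06,.07,.09);rep("cup",g["cup"],.07,.06,.09)
E
```

```text
jar [0.4604 0.2817 0.1029]
can [0.6022 0.0932 0.2048]
bot [ 0.4778 -0.1272  0.1989]
mat [ 0.55   -0.3056  0.0025]
gold [ 0.6859 -0.1161  0.0791]
cup [0.6741 0.3331 0.079 ]
jartop top 277 z 0.10300956012651041 circ [0.4585 0.2941 0.0218] rect [0.4579 0.2932] (0.04160941764712334, 0.04094814509153366) 3.533846378326416
jartop side 607 z 0.10525068349848543 circ [0.4575 0.2955 0.0227] rect [0.4564 0.2958] (0.04304217919707298, 0.0425105094909668) 43.96768569946289
cantop top 314 z 0.20426861169655786 circ [0.6081 0.0944 0.023 ] rect [0.6082 0.0944] (0.04319116100668907, 0.04323810338973999) 23.772663116455078
cantop side 435 z 0.20634903322218417 circ [0.6072 0.0974 0.0239] rect [0.6073 0.0977] (0.04568341374397278, 0.044356394559144974) 37.77196502685547
bottop top 193 z 0.19855588000069546 circ [ 0.4795 -0.133   0.0174] rect [ 0.4801 -0.1326] (0.031350187957286835, 0.03225218504667282) 45.67031478881836
bottop side 162 z 0.1997617946183107 circ [ 0.4771 -0.1303  0.018 ] rect [ 0.4765 -0.1313] (0.03195817396044731, 0.03431275486946106) 28.504379272460938
low top 628 z 0.007697705962440
[... 1014 characters left out ...]
, -0.30189454555511475), (0.10409744083881378, 0.07349497824907303), 86.11363220214844) 0.00615116580229369
gold top 691 z 0.08024957785685016 circ [ 0.6907 -0.1161  0.0368] rect [ 0.69   -0.1163] (0.07107829302549362, 0.06996642053127289) 26.797805786132812
gold side 497 z 0.08294798184123531 circ [ 0.6897 -0.1141  0.0369] rect [ 0.6916 -0.1161] (0.07183586806058884, 0.0659012719988823) 43.996307373046875
cup top 1033 z 0.07889767163886097 circ [0.6808 0.3235 0.0559] rect [0.68   0.3341] (0.08647897094488144, 0.09664472192525864) 75.12344360351562
cup side 2370 z 0.08107017312361697 circ [0.6773 0.3375 0.0479] rect [0.6732 0.3363] (0.08571812510490417, 0.08572860062122345) 63.40920639038086
```

```bash
python3 -m creep '[[0,0,-0.025,0,0,8.8],[0,0,-0.025,0,0,8.8],[0.03,-0.04,0,0,0,0],[0.03,-0.04,0,0,0,0],[0.03,-0.04,0,0,0,0],[0.03,-0.04,0,0,0,0],[0.03,-0.04,0,0,0,0],[0.03,-0.04,0,0,0,0],[0.03,-0.04,0,0,0,0],[0.03,-0.04,0,0,0,0]]' 0.085 40 && python3 -m creep '[[0.006,-0.0475,0,0,0,0],[0.006,-0.0475,0,0,0,0],[0.006,-0.0475,0,0,0,0],[0.006,-0.0475,0,0,0,0],[0.006,-0.0475,0,0,0,0],[0.006,-0.0475,0,0,0,0],[0.006,-0.0475,0,0,0,0],[0.006,-0.0475,0,0,0,0],[0.006,-0.0475,0.02,0,0,0],[0.004,-0.0475,0.02,0,0,0]]'
```

```text
t: 1.35
position: [0.3995, -0.1787, 0.3032]
orientation: [[1.0, 0.001, -0.0], [0.001, -1.0, 0.0], [-0.0, -0.0, -1.0]]
wrist_force: [0.3, -0.5, 0.2]
width: 0.0852
gripper_force: 0.0
t: 2.6
position: [0.4565, 0.2964, 0.2625]
orientation: [[1.0, 0.001, -0.0], [0.001, -1.0, -0.0], [-0.0, 0.0, -1.0]]
wrist_force: [0.5, -0.5, 1.1]
width: 0.0851
gripper_force: 0.0
```

```bash
cat >> h.py <<'E'
def wrist(name=None):
    o=ctrl.get_obs();p,d=ctrl.read_camera("wrist");i=ctrl.camera_info("wrist");K=i["camera_matrix"]
    v,u=np.mgrid[:480,:640];x=(u-K[0,2])/K[0,0];y=(v-K[1,2])/K[1,1];t=np.hypot(x,y)+1e-9
    s=np.tan(np.minimum(t,1.5))/t*d
    c=np.stack([x*s,y*s,d],-1);M=i["mount"]
    w=(c@M[:3,:3].T+M[:3,3])@o["orientation"].T+o["position"]; w[(d<=0)|(t>1.4)]=np.nan
    if name: cv2.imwrite(f"pics/{name}.png",p[...,::-1])
    return o,p,cv2.cvtColor(p,cv2.COLOR_RGB2HSV),w
def rep(name,q):
    if len(q)<10: print(name,"few",len(q));return
    R=cv2.minAreaRect(q[:,:2].astype(np.float32))
    print(name,len(q),"z",np.median(q[:,2]),"circ",circ(q[:,:2]),"rect",np.array(R[0]),np.array(R[1]),R[2])
E
python3 - <<'E'
from h import *
o,p,h,w=wrist("w1")
rep("jartop",w[box((.457,.295),.05,.095,.125,w)])
rep("low",w[box((.457,.302),.07,.002,.016,w)&(h[...,1]>70)])
E
```

```text
jartop 2370 z 0.10349127475778386 circ [0.4578 0.2942 0.0221] rect [0.4582 0.2943] [0.0421 0.0422] 24.49898338317871
low 3260 z 0.0078091979016571 circ [0.4579 0.3011 0.0456] rect [0.4622 0.3026] [0.0812 0.0908] 18.519611358642578
```

View pics/w1.png

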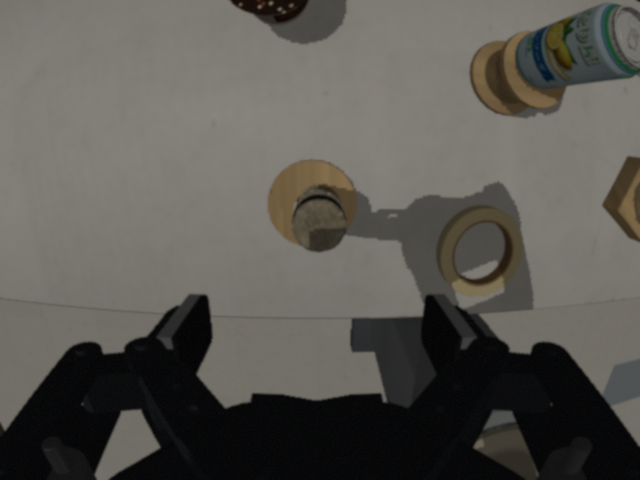

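```bash
python3 -m creep '[[0.001,0.002,0.03,0,0,0],[0,0,0.04,0,0,0],[0,0,0.04,0,0,0],[0,0,0.03,0,0,0],[0,0,0.0225,0,0,0],[0,0,0,0,0,0]]' && python3 -m creep '[[0,0,0,0,0,0],[0,0,0,0,0,0],[0,0,0,0,0,0],[0,0,0,0,0,0],[0,0,0,0,0,0],[0,0,0,0,0,0]]' 0.03 40
```

```text
t: 3.4
position: [0.4567, 0.2925, 0.0994]
orientation: [[1.0, 0.001, -0.003], [0.001, -1.0, -0.001], [-0.003, 0.001, -1.0]]
wrist_force: [-1.4, 0.3, 0.1]
width: 0.085
gripper_force: 0.0
t: 4.15
position: [0.4581, 0.2931, 0.1019]
orientation: [[1.0, 0.001, 0.002], [0.001, -1.0, 0.001], [0.002, -0.001, -1.0]]
wrist_force: [-1.2, -0.6, 6.1]
width: 0.0417
gripper_force: 40.1
```

```bash
python3 -m creep '[[0,0,-0.01,0,0,0],[0,0,-0.02,0,0,0],[0,0,-0.03,0,0,0],[0,0,-0.04,0,0,0],[0,0,-0.04,0,0,0],[0,0,-0.04,0,0,0],[0,0,-0.04,0,0,0],[0,0,-0.02,0,0,0],[0,0,-0.01,0,0,0],[0,0,0,0,0,0]]' && python3 -m creep '[[0.005,0.015,0,0,0,0],[0.005,0.03,0,0,0,0],[0.005,0.04,0,0,0,0],[0.006,0.04,0,0,0,0],[0.006,0.04,0,0,0,0],[0.006,0.04,0,0,0,0],[0.006,0.04,0,0,0,0],[0.006,0.04,0,0,0,0],[0.006,0.04,0,0,0,0],[0.006,0.04,0,0,0,0]]' && python3 -m creep '[[0.006,0.04,0,0,0,0],[0.006,0.04,0,0,0,0],[0.006,0.04,0,0,0,0],[0.006,0.04,0,0,0,0],[0.006,0.04,0,0,0,0],[0.005,0.02,0,0,0,0],[0,0.01,0,0,0,0],[0,0,0,0,0,0]]'
```

```text
t: 5.4
position: [0.4575, 0.2928, 0.3509]
orientation: [[1.0, 0.001, 0.0], [0.001, -1.0, 0.0], [0.0, -0.0, -1.0]]
wrist_force: [-1.4, 0.1, -1.0]
width: 0.0413
gripper_force: 40.7
t: 6.65
position: [0.5143, -0.0743, 0.35]
orientation: [[1.0, -0.0, -0.001], [-0.0, -1.0, 0.0], [-0.001, -0.0, -1.0]]
wrist_force: [1.0, 0.0, -1.0]
width: 0.0417
gripper_force: 40.7
t: 7.65
position: [0.5495, -0.3025, 0.3502]
orientation: [[1.0, -0.0, -0.001], [-0.0, -1.0, 0.001], [-0.001, -0.001, -1.0]]
wrist_force: [-0.5, -0.2, -1.1]
width: 0.0415
gripper_force: 40.7
```

```bash
python3 -m creep '[[0,0.004,0.02,0,0,0],[0,0,0.04,0,0,0],[0,0,0.04,0,0,0],[0,0,0.04,0,0,0],[0,0,0.04,0,0,0],[0,0,0.03,0,0,0],[0,0,0.02,0,0,0],[0,0,0.01,0,0,0],[0,0,0.005,0,0,0],[0,0,0,0,0,0]]' && python3 -m creep '[[0,0,0.003,0,0,0],[0,0,0.002,0,0,0],[0,0,0.001,0,0,0],[0,0,0,0,0,0]]'
```

```text
t: 8.9
position: [0.5501, -0.306, 0.1063]
orientation: [[1.0, 0.001, 0.0], [0.001, -1.0, -0.0], [0.0, 0.0, -1.0]]
wrist_force: [0.3, 0.7, -1.2]
width: 0.0414
gripper_force: 40.7
t: 9.4
position: [0.5499, -0.3061, 0.0998]
orientation: [[1.0, 0.001, 0.0], [0.001, -1.0, 0.0], [0.0, -0.0, -1.0]]
wrist_force: [-1.0, 0.5, -0.7]
width: 0.0417
gripper_force: 40.7
```

```bash
python3 -m creep '[[0,0,0.001,0,0,0],[0,0,0,0,0,0]]' | grep -E "pos|wrist" && python3 -m creep '[[0,0,0.001,0,0,0],[0,0,0,0,0,0]]'| grep -E "pos|wrist"
```

```text
position: [0.5499, -0.3061, 0.0987]
wrist_force: [0.3, 0.2, -0.6]
position: [0.55, -0.3061, 0.098]
wrist_force: [-0.5, -0.3, 0.7]
```

```bash
python3 -m creep '[[0,0,0.001,0,0,0],[0,0,0,0,0,0]]' | grep -E "pos|wrist"
```

```text
position: [0.5503, -0.3062, 0.0979]
wrist_force: [-1.0, 2.1, 7.1]
```

```bash
python3 -m creep '[[0,0,0,0,0,0],[0,0,0,0,0,0],[0,0,0,0,0,0],[0,0,-0.02,0,0,0],[0,0,-0.04,0,0,0],[0,0,-0.05,0,0,0],[0,0,-0.06,0,0,0],[0,0,-0.06,0,0,0],[0,0,-0.02,0,0,0]]' 0.085 40 && python3 -m creep '[[-0.012,-0.03,0,0,0,0],[-0.02,-0.05,0,0,0,0],[-0.02,-0.05,0,0,0,0],[-0.012,-0.03,0,0,0,0],[-0.008,-0.0145,0,0,0,0],[0,0,0,0,0,0]]'
python3 - <<'E'
from h import *
o,p,h,w=wrist("w2")
print(o["position"])
rep("bottop",w[box((.478,-.1315),.05,.192,.22,w)])
rep("mid",w[box((.477,-.13),.08,.03,.044,w)&(h[...,1]>70)])
rep("jar",w[box((.55,-.306),.05,.09,.115,w)])
E
```

```text
t: 11.28
position: [0.5502, -0.3063, 0.3511]
orientation: [[1.0, 0.001, 0.005], [0.001, -1.0, -0.004], [0.005, 0.004, -1.0]]
wrist_force: [0.6, -0.6, -1.1]
width: 0.0852
gripper_force: 0.0
t: 12.02
position: [0.4778, -0.1316, 0.3471]
orientation: [[1.0, 0.001, 0.0], [0.001, -1.0, -0.0], [0.0, 0.0, -1.0]]
wrist_force: [-0.3, -0.6, -1.0]
width: 0.085
gripper_force: 0.0
[ 0.4778 -0.1316  0.3471]
bottop 1506 z 0.19845139474184692 circ [ 0.478  -0.1322  0.0174] rect [ 0.4779 -0.1327] [0.0325 0.0331] 24.37310218811035
mid 1208 z 0.03563034227034853 circ [ 0.479  -0.1316  0.0566] rect [ 0.479  -0.1319] [0.0825 0.0832] 57.81854248046875
jar 1234 z 0.09940435456216064 circ [ 0.5498 -0.3046  0.022 ] rect [ 0.5498 -0.3046] [0.0417 0.0433] 5.032961368560791
```

View pics/w2.png

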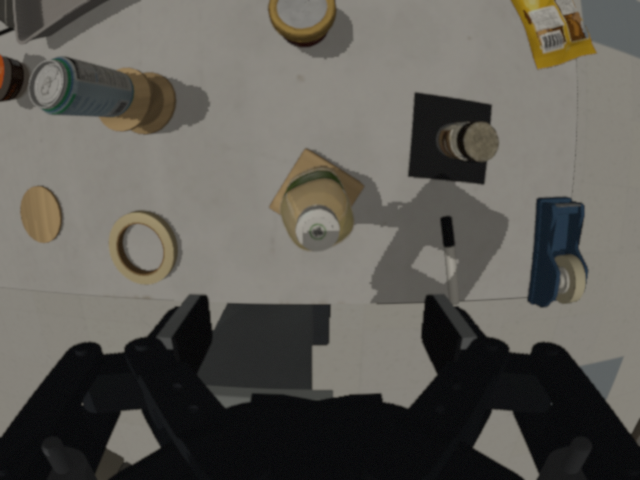

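The jar stands upright on the mat (cap at 470,140) and the bottle's cap lies centred under the jaws (320,228). Now to grip the bottle by its cap.

```bash
python3 -m creep '[[0,0.0005,0.03,0,0,0],[0,0,0.04,0,0,0],[0,0,0.04,0,0,0],[0,0,0.021,0,0,0],[0,0,0.01,0,0,0],[0,0,0,0,0,0]]' 0.06 && python3 -m creep '[[0,0,0,0,0,0],[0,0,0,0,0,0],[0,0,0,0,0,0],[0,0,0,0,0,0],[0,0,0,0,0,0]]' 0.015 80 && python3 -m creep '[[0,0,-0.005,0,0,0],[0,0,-0.015,0,0,0],[0,0,0,0,0,0]]'
```

```text
t: 12.82
position: [0.478, -0.1328, 0.2056]
orientation: [[1.0, -0.0, -0.001], [-0.0, -1.0, 0.0], [-0.001, -0.0, -1.0]]
wrist_force: [0.5, 0.3, 1.2]
width: 0.06
gripper_force: 0.0
t: 13.45
position: [0.4783, -0.1324, 0.2071]
orientation: [[1.0, 0.001, 0.002], [0.001, -1.0, -0.001], [0.002, 0.001, -1.0]]
wrist_force: [-1.3, 0.1, 6.1]
width: 0.0289
gripper_force: 79.1
t: 13.82
position: [0.4783, -0.1324, 0.2272]
orientation: [[1.0, 0.001, 0.002], [0.001, -1.0, -0.001], [0.002, 0.001, -1.0]]
wrist_force: [0.6, -0.3, -3.2]
width: 0.029
gripper_force: 79.5
```

```bash
python3 -m creep '[[0,0,-0.015,0,0,0],[0,0,-0.03,0,0,0],[0,0,-0.03,0,0,0],[0,-0.01,-0.03,0,0,0],[-0.001,-0.02,-0.02,0,0,0],[-0.002,-0.03,0,0,0,0],[-0.002,-0.035,0,0,0,0],[-0.002,-0.035,0,0,0,0],[-0.002,-0.035,0,0,0,0],[-0.002,-0.035,0,0,0,0]]' && python3 -m creep '[[-0.002,-0.035,0,0,0,0],[-0.002,-0.035,0,0,0,0],[-0.002,-0.035,0,0,0,0],[-0.002,-0.035,0,0,0,0],[-0.002,-0.035,0,0,0,0],[-0.002,-0.03,0,0,0,0],[0,-0.02,0,0,0,0],[0,-0.009,0,0,0,0],[0,0,0,0,0,0],[0,0,0,0,0,0]]'
python3 - <<'E'
from h import *
o,p,h,w=wrist()
print(o["position"])
rep("low",w[box((.457,.302),.07,.002,.016,w)&(h[...,1]>70)])
p,d=ctrl.read_camera("side");cv2.imwrite("pics/s2.png",p[...,::-1])
E
```

```text
t: 15.08
position: [0.4664, 0.069, 0.3515]
orientation: [[1.0, 0.001, 0.0], [0.001, -1.0, -0.0], [0.0, 0.0, -1.0]]
wrist_force: [0.8, 0.3, -3.2]
width: 0.0287
gripper_force: 79.6
t: 16.32
position: [0.4548, 0.3011, 0.3509]
orientation: [[1.0, -0.0, -0.0], [-0.0, -1.0, -0.0], [-0.0, 0.0, -1.0]]
wrist_force: [0.4, -0.1, -3.4]
width: 0.0288
gripper_force: 79.7
[0.4548 0.3011 0.3509]
low 1658 z 0.007774600900534112 circ [0.4587 0.3008 0.0449] rect [0.4762 0.3   ] [0.0891 0.0529] 86.56253051757812
```

View pics/s2.png

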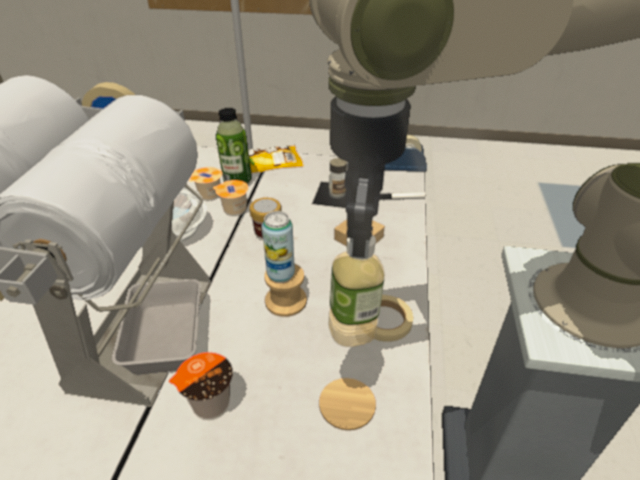

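Side view: the bottle hangs upright from the jaws (357,290) and the low stand is clear at (348,403). I'll refine its centre, unobstructed.

Run:
```python
from h import *
for n in("side","top"):
    p,d=ctrl.read_camera(n);w=cloud(n,d);h=cv2.cvtColor(p,cv2.COLOR_RGB2HSV)
    rep(n+" low",w[box((.457,.302),.07,.003,.014,w)&(h[...,1]>70)])
    rep(n+" mid",w[box((.477,-.13),.08,.03,.043,w)&(h[...,1]>70)])
    for z in(.2,.23,.26,.29): rep(n+f" bottle{z}",w[box((.455,.301),.06,z-.008,z+.008,w)])
```

```text
side low 2322 z 0.009643252041608763 circ [0.4567 0.3025 0.0461] rect [0.4565 0.3028] [0.0901 0.0906] 30.511310577392578
side mid 244 z 0.03730264654500781 circ [ 0.4753 -0.1289  0.0566] rect [ 0.4748 -0.1255] [0.1118 0.0521] 7.588506698608398
side bottle0.2 379 z 0.2000700935274865 circ [0.4568 0.3077 0.0331] rect [0.4588 0.3223] [0.0309 0.0659] 82.1654281616211
side bottle0.23 425 z 0.2292761925938483 circ [0.4565 0.3085 0.0331] rect [0.4582 0.321 ] [0.0322 0.0659] 82.03260803222656
side bottle0.26 467 z 0.26028775233930257 circ [0.4553 0.3075 0.033 ] rect [0.4569 0.321 ] [0.0314 0.0656] 83.4246826171875
side bottle0.29 543 z 0.29048380067586904 circ [0.4554 0.3053 0.0341] rect [0.4567 0.3179] [0.0377 0.0674] 83.02813720703125
top low 778 z 0.007796237876922074 circ [0.4581 0.3003 0.0459] rect [0.4554 0.2935] [0.0762 0.0902] 68.77674102783203
top mid 1149 z 0.035463660067973635 circ [ 0.4774 -0.1308  0.0567] rect [ 0.478  -0.1316] [0.0837 0.0836] 57.58086395263672
top bottle0.2 56 z 0.2015238933567508 circ [0.4585 0.2927 0.0321] rect [0.4559 0.2804] [0.0252 0.0641] 77.85203552246094
top bottle0.23 49 z 0.22977141313365412 circ [0.4556 0.2871 0.0288] rect [0.4528 0.2773] [0.0204 0.0574] 74.08582305908203
top bottle0.26 43 z 0.26058873034278496 circ [0.4499 0.2808 0.0219] rect [0.4476 0.275 ] [0.0125 0.0437] 68.93473815917969
top bottle0.29 45 z 0.29294986913918764 circ [0.46   0.2856 0.0287] rect [0.4613 0.2784] [0.0571 0.0192] 10.160309791564941
```

```bash
python3 -m creep '[[0.0025,0,0.01,0,-1.2,0],[0,0,0.03,0,0,0],[0,0,0.03,0,0,0],[0,0,0.03,0,0,0],[0,0,0.03,0,0,0],[0,0,0.02,0,0,0],[0,0,0.01,0,0,0],[0,0,0,0,0,0],[0,0,0,0,0,0]]'
python3 - <<'E'
from h import *
o,p,h,w=wrist("w3")
p,d=ctrl.read_camera("side");w=cloud("side",d)
for z in(.06,.09,.12): rep(f"bottle{z}",w[box((.457,.301),.06,z-.008,z+.008,w)])
E
```

```text
t: 17.65
position: [0.4543, 0.302, 0.1916]
orientation: [[1.0, 0.001, -0.02], [0.001, -1.0, 0.001], [-0.02, -0.001, -1.0]]
wrist_force: [-0.1, 0.0, -3.6]
width: 0.0288
gripper_force: 79.7
bottle0.06 268 z 0.059471449208409854 circ [0.4534 0.3071 0.0334] rect [0.4558 0.3222] [0.0317 0.0665] 81.00535583496094
bottle0.09 281 z 0.08970898220755541 circ [0.4525 0.3105 0.0319] rect [0.4536 0.3243] [0.0278 0.0635] 85.44646453857422
bottle0.12 307 z 0.12016006489560815 circ [0.4532 0.3081 0.033 ] rect [0.4549 0.3218] [0.0321 0.0657] 82.71178436279297
```

```bash
python3 -m creep '[[0.0033,0,0.004,0,0,0],[0,0,0.004,0,0,0],[0,0,0.002,0,0,0],[0,0,0,0,0,0]]' | grep -E "pos|wrist" && python3 -m creep '[[0,0,0.001,0,0,0],[0,0,0,0,0,0]]' | grep -E "pos|wrist";  python3 -m creep '[[0,0,0.001,0,0,0],[0,0,0,0,0,0]]' | grep -E "pos|wrist"
```

```text
position: [0.4569, 0.3018, 0.1806]
wrist_force: [-0.6, 0.0, -4.3]
position: [0.457, 0.3019, 0.1798]
wrist_force: [1.0, 0.3, -3.2]
position: [0.4573, 0.302, 0.1796]
wrist_force: [-2.0, 0.1, 4.7]
```

```bash
python3 -m creep '[[0,0,0,0,0,0],[0,0,0,0,0,0],[0,0,0,0,0,0],[0,0,-0.01,0,0,0],[0,0,-0.03,0,0,0],[0,0,-0.05,0,0,0],[0,0,-0.05,0,1.2,0],[0,0,-0.03,0,0,0]]' 0.06 && python3 -m creep '[[0.02,0.025,0,0,0,0],[0.033,0.045,0,0,0,0],[0.033,0.045,0,0,0,0],[0.033,0.045,0,0,0,0],[0.02,0.03,0,0,0,0],[0.01,0.015,0,0,0,0],[0,0,0,0,0,0]]' 0.085
python3 - <<'E'
from h import *
o,p,h,w=wrist("w4")
rep("cantop",w[box((.607,.096),.05,.2,.225,w)])
rep("high",w[box((.602,.093),.06,.066,.082,w)&(h[...,1]>70)])
rep("bottop",w[box((.457,.302),.05,.165,.19,w)])
E
```

```text
t: 19.75
position: [0.4598, 0.3019, 0.3522]
orientation: [[1.0, 0.001, 0.004], [0.001, -1.0, 0.001], [0.004, -0.001, -1.0]]
wrist_force: [-1.1, -0.4, -1.0]
width: 0.0602
gripper_force: 0.0
t: 20.62
position: [0.6091, 0.0968, 0.3488]
orientation: [[1.0, -0.0, -0.0], [-0.0, -1.0, 0.0], [-0.0, -0.0, -1.0]]
wrist_force: [-0.1, 0.4, 0.8]
width: 0.0853
gripper_force: 0.0
cantop 2820 z 0.20456705988152324 circ [0.6088 0.0954 0.0231] rect [0.6098 0.0954] [0.0441 0.0438] 50.13092041015625
high 776 z 0.07370422013749467 circ [0.6057 0.091  0.0376] rect [0.6187 0.0885] [0.0743 0.0445] 79.21392059326172
bottop few 4
```

View pics/w4.png

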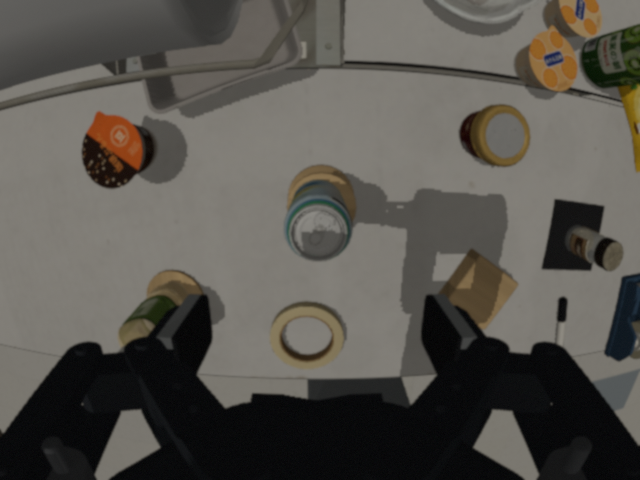

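Bottle now on the low stand (170,295), can top centred (320,230) under the jaws.

```bash
python3 -m creep '[[-0.0005,0.001,0.03,0,0,0],[0,0,0.04,0,0,0],[0,0,0.04,0,0,0],[0,0,0.03,0,0,0],[0,0,0.02,0,0,0],[0,0,0.014,0,0,0],[0,0,0,0,0,0]]' && python3 -m creep '[[0,0,0,0,0,0],[0,0,0,0,0,0],[0,0,0,0,0,0],[0,0,0,0,0,0],[0,0,0,0,0,0]]' 0.04 50 && python3 -m creep '[[0,0,-0.005,0,0,0],[0,0,-0.015,0,0,0],[0,0,0,0,0,0]]'
```

```text
t: 21.55
position: [0.608, 0.0968, 0.1745]
orientation: [[1.0, 0.002, -0.001], [0.002, -1.0, 0.0], [-0.001, -0.0, -1.0]]
wrist_force: [0.5, -0.0, -0.2]
width: 0.0851
gripper_force: 0.0
t: 22.18
position: [0.609, 0.0959, 0.176]
orientation: [[1.0, 0.0, 0.002], [0.0, -1.0, 0.0], [0.002, -0.0, -1.0]]
wrist_force: [-1.0, -0.6, 6.4]
width: 0.0516
gripper_force: 52.6
t: 22.55
position: [0.6091, 0.0959, 0.1963]
orientation: [[1.0, 0.001, 0.003], [0.001, -1.0, -0.0], [0.003, 0.0, -1.0]]
wrist_force: [-0.6, 0.5, -1.4]
width: 0.0517
gripper_force: 52.5
```

```bash
python3 -m creep '[[0,0,-0.02,0,0,0],[0,0,-0.03,0,0,0],[-0.01,0.015,-0.01,0,0,0],[-0.016,0.03,0,0,0,0],[-0.02,0.035,0,0,0,0],[-0.02,0.035,0,0,0,0],[-0.02,0.035,0,0,0,0],[-0.02,0.035,0,0,0,0],[-0.015,0.025,0,0,0,0],[-0.01,0.017,0,0,0,0]]' && python3 -m creep '[[0,0,0,0,0,0],[0,0,0,0,0,0]]'
python3 - <<'E'
from h import *
o,p,h,w=wrist("w5")
rep("mid",w[box((.477,-.13),.08,.03,.044,w)&(h[...,1]>70)])
for n in("side","top"):
    p,d=ctrl.read_camera(n);w=cloud(n,d);h=cv2.cvtColor(p,cv2.COLOR_RGB2HSV)
    rep(n+" mid",w[box((.477,-.13),.08,.03,.043,w)&(h[...,1]>70)])
    rep(n+" high",w[box((.602,.093),.06,.068,.08,w)&(h[...,1]>70)])
    for z in(.165,.185,.205,.225): rep(n+f" can{z}",w[box((.478,-.131),.05,z-.008,z+.008,w)])
    rep(n+" bottop",w[box((.457,.302),.03,.165,.18,w)])
E
```

```text
t: 23.8
position: [0.4758, -0.1325, 0.2539]
orientation: [[1.0, -0.001, -0.001], [-0.001, -1.0, 0.0], [-0.001, -0.0, -1.0]]
wrist_force: [0.5, -0.7, -2.5]
width: 0.0514
gripper_force: 52.7
t: 24.05
position: [0.4773, -0.1309, 0.2544]
orientation: [[1.0, 0.0, -0.0], [0.0, -1.0, 0.0], [-0.0, -0.0, -1.0]]
wrist_force: [-0.5, -0.7, -1.8]
width: 0.0516
gripper_force: 52.7
mid 4955 z 0.035759548397603313 circ [ 0.4793 -0.1317  0.0565] rect [ 0.4791 -0.132 ] [0.0829 0.0831] 57.82575225830078
side mid 899 z 0.03780307014382778 circ [ 0.4752 -0.1273  0.0565] rect [ 0.4763 -0.1278] [0.0858 0.0832] 57.76907730102539
side high 922 z 0.07567730619711638 circ [0.6016 0.094  0.0378] rect [0.601  0.0939] [0.0731 0.0734] 88.06936645507812
side can0.165 122 z 0.16683174923924932 circ [ 0.4766 -0.1264  0.0264] rect [ 0.4761 -0.1143] [0.0525 0.0284] 2.1222968101501465
side can0.185 175 z 0.18533466346387828 circ [ 0.4752 -0.1233  0.0259] rect [ 0.474  -0.1133] [0.0516 0.0236] 6.900660514831543
side can0.205 183 z 0.20558185817474417 circ [ 0.4757 -0.1259  0.0267] rect [ 0.474  -0.1141] [0.0532 0.0269] 8
[... 217 characters left out ...]
0.4516 0.3036] [0.0327 0.0326] 15.737424850463867
top mid 17 z 0.036029714128412715 circ [ 0.4765 -0.1443  0.0306] rect [ 0.4761 -0.1441] [0.0611 0.0111] 67.43582916259766
top high 756 z 0.07337335767135511 circ [0.6036 0.0908 0.0379] rect [0.603  0.0905] [0.0734 0.0717] 2.268465042114258
top can0.165 few 1
top can0.185 few 4
top can0.205 11 z 0.20939644035086435 circ [ 0.4615 -0.1229  0.0195] rect [ 0.459  -0.1216] [0.0388 0.0058] 62.840362548828125
top can0.225 14 z 0.22593033151585373 circ [ 0.4605 -0.124   0.019 ] rect [ 0.4569 -0.1226] [0.0379 0.0077] 67.56757354736328
top bottop 184 z 0.17014004207574251 circ [0.4538 0.3016 0.017 ] rect [0.4536 0.3012] [0.0304 0.033 ] 4.557225227355957
```

```bash
python3 -m creep '[[0.001,0,0.02,0,0,0],[0,0,0.03,0,0,0],[0,0,0.03,0,0,0],[0,0,0.02,0,0,0],[0,0,0.008,0,0,0],[0,0,0.004,0,0,0],[0,0,0.002,0,0,0],[0,0,0,0,0,0]]' && python3 -m creep '[[0,0,0.001,0,0,0],[0,0,0,0,0,0]]' | grep -E "pos|wrist";  python3 - <<'E'
from h import *
p,d=ctrl.read_camera("side");w=cloud("side",d);h=cv2.cvtColor(p,cv2.COLOR_RGB2HSV)
for z in(.03,.05,.07,.09,.11): rep(f"bottle{z}",w[box((.455,.302),.06,z-.006,z+.006,w)])
cv2.imwrite("pics/s3.png",cv2.resize(p[180:440,180:480,::-1],None,fx=2,fy=2))
E
```

```text
t: 25.2
position: [0.4788, -0.1312, 0.1411]
orientation: [[1.0, 0.001, 0.001], [0.001, -1.0, -0.0], [0.001, 0.0, -1.0]]
wrist_force: [-0.4, -0.1, -2.2]
width: 0.0509
gripper_force: 52.7
position: [0.4787, -0.1312, 0.1399]
wrist_force: [0.4, 0.1, -2.0]
bottle0.03 173 z 0.03035279818146941 circ [0.4564 0.3067 0.0339] rect [0.4595 0.3218] [0.0332 0.0675] 78.46455383300781
bottle0.05 177 z 0.04995707358065771 circ [0.4548 0.3098 0.0324] rect [0.4564 0.3233] [0.0276 0.0646] 83.26577758789062
bottle0.07 202 z 0.06990035500124286 circ [0.4551 0.3077 0.0332] rect [0.4578 0.3223] [0.03   0.0662] 79.48490905761719
bottle0.09 220 z 0.09019868076257986 circ [0.454  0.3071 0.033 ] rect [0.4563 0.322 ] [0.0301 0.0657] 81.05802154541016
bottle0.11 219 z 0.10966598728591104 circ [0.4528 0.3083 0.0321] rect [0.454  0.3234] [0.0303 0.064 ] 85.48272705078125
```

View pics/s3.png

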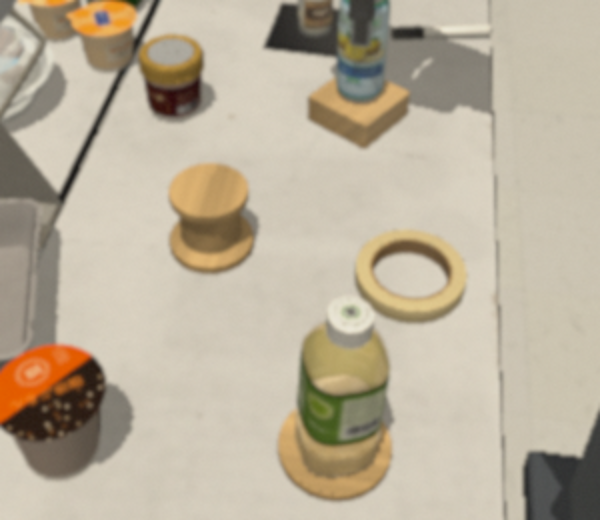

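Side view shows the bottle on the low stand, the can over the middle stand. The bottle's cap may sit a few mm towards −x; I'll compare with its initial profile while finishing the can placing.

```bash
python3 -m creep '[[0,0,0.001,0,0,0],[0,0,0,0,0,0]]' | grep -E "pos|wrist";  python3 -m creep '[[0,0,0.001,0,0,0],[0,0,0,0,0,0]]' | grep -E "pos|wrist"
python3 - <<'E'
from h import *
a=np.load("side0.npz");w0=cloud("side",a["d"]);p,d=ctrl.read_camera("side");w1=cloud("side",d)
for n,w,c,b in(("init",w0,(.477,-.13),.036),("now",w1,(.455,.302),.008)):
    for z in(.02,.04,.06,.08,.1,.11,.155,.16): 
        q=w[box(c,.06,b+z-.006,b+z+.006,w)]
        print(n,z,np.r_[np.percentile(q[:,0],[2,98]),np.mean(np.percentile(q[:,0],[2,98])),np.percentile(q[:,1],98)])
E
```

```text
position: [0.4786, -0.1311, 0.1387]
wrist_force: [0.2, -0.2, -2.4]
position: [0.4788, -0.1312, 0.138]
wrist_force: [-0.7, -0.6, 2.0]
init 0.02 [ 0.4499  0.5114  0.4807 -0.0968]
init 0.04 [ 0.448   0.5125  0.4803 -0.0978]
init 0.06 [ 0.4485  0.5104  0.4794 -0.098 ]
init 0.08 [ 0.4475  0.5089  0.4782 -0.0969]
init 0.1 [ 0.447   0.5105  0.4788 -0.0982]
init 0.11 [ 0.4465  0.508   0.4773 -0.0975]
init 0.155 [ 0.4604  0.4916  0.476  -0.1138]
init 0.16 [ 0.4606  0.4916  0.4761 -0.1144]
now 0.02 [0.425  0.4886 0.4568 0.3366]
now 0.04 [0.4242 0.4861 0.4552 0.3365]
now 0.06 [0.4239 0.4856 0.4547 0.3365]
now 0.08 [0.4236 0.4859 0.4547 0.3363]
now 0.1 [0.4224 0.4842 0.4533 0.3361]
now 0.11 [0.4218 0.4846 0.4532 0.3361]
now 0.155 [0.4364 0.4669 0.4517 0.3198]
now 0.16 [0.4365 0.467  0.4518 0.3194]
```

```bash
python3 -m creep '[[0,0,0,0,0,0],[0,0,0,0,0,0],[0,0,0,0,0,0],[0,0,-0.02,0,0,0],[0,0,-0.04,0,0,0],[0,0,-0.05,0,0,0],[0,0,-0.04,0,0,0],[0,0,-0.01,0,0,0]]' 0.085 40 && python3 -m creep '[[0.013,0.03,0,0,0,0],[0.02,0.05,0,0,0,0],[0.02,0.05,0,0,0,0],[0.012,0.03,0,0,0,0],[0.0065,0.0145,0,0,0,0],[0,0,0,0,0,0]]'
python3 - <<'E'
from h import *
o,p,h,w=wrist("w6");print(o["position"])
rep("jar",w[box((.55,-.306),.05,.09,.115,w)])
rep("cantop",w[box((.478,-.131),.05,.162,.18,w)])
rep("mid",w[box((.477,-.13),.08,.03,.044,w)&(h[...,1]>70)])
p,d=ctrl.read_camera("top");w=cloud("top",d)
rep("cantop top",w[box((.478,-.131),.05,.162,.18,w)])
E
```

```text
t: 27.05
position: [0.4791, -0.1314, 0.3]
orientation: [[1.0, 0.001, 0.004], [0.001, -1.0, -0.002], [0.004, 0.002, -1.0]]
wrist_force: [0.1, -0.6, -0.7]
width: 0.0848
gripper_force: 0.0
t: 27.8
position: [0.5501, -0.3062, 0.296]
orientation: [[1.0, -0.0, -0.002], [-0.0, -1.0, 0.002], [-0.002, -0.002, -1.0]]
wrist_force: [0.4, 0.5, 0.4]
width: 0.0849
gripper_force: 0.0
[ 0.5501 -0.3062  0.296 ]
jar 1893 z 0.09949365224680815 circ [ 0.5506 -0.3047  0.0221] rect [ 0.5504 -0.3051] [0.0422 0.0431] 89.19227600097656
cantop 1747 z 0.16659808792494848 circ [ 0.4799 -0.1331  0.023 ] rect [ 0.4797 -0.133 ] [0.0433 0.0437] 76.3926010131836
mid 2348 z 0.03572331574039639 circ [ 0.4826 -0.1353  0.0543] rect [ 0.4791 -0.1328] [0.0832 0.0846] 57.40706253051758
cantop top 308 z 0.16659127450553368 circ [ 0.4782 -0.1312  0.0237] rect [ 0.4777 -0.1314] [0.0446 0.0435] 46.51966094970703
```

```bash
python3 -m creep '[[0.0005,-0.001,0.03,0,0,0],[0,0,0.05,0,0,0],[0,0,0.05,0,0,0],[0,0,0.04,0,0,0],[0,0,0.02,0,0,0],[0,0,0.009,0,0,0],[0,0,0,0,0,0]]' 0.07 && python3 -m creep '[[0,0,0,0,0,0],[0,0,0,0,0,0],[0,0,0,0,0,0],[0,0,0,0,0,0],[0,0,0,0,0,0]]' 0.03 40 && python3 -m creep '[[0,0,-0.01,0,0,0],[0,0,-0.03,0,0,0],[0,0,-0.05,0,0,0],[0,0,-0.05,0,0,0],[0,0,-0.05,0,0,0],[0,0,-0.03,0,0,0],[0,0,-0.02,0,0,0],[0,0,-0.01,0,0,0],[0,0,0,0,0,0]]'
```

```text
t: 28.78
position: [0.5508, -0.3042, 0.099]
orientation: [[1.0, 0.001, 0.0], [0.001, -1.0, -0.0], [0.0, 0.0, -1.0]]
wrist_force: [-0.6, 0.1, -0.3]
width: 0.07
gripper_force: 0.0
t: 29.4
position: [0.5512, -0.3049, 0.1001]
orientation: [[1.0, 0.001, 0.002], [0.001, -1.0, -0.001], [0.002, 0.001, -1.0]]
wrist_force: [-0.5, 0.9, 5.8]
width: 0.0415
gripper_force: 40.8
t: 30.52
position: [0.5507, -0.3046, 0.3489]
orientation: [[1.0, 0.001, 0.0], [0.001, -1.0, -0.0], [0.0, 0.0, -1.0]]
wrist_force: [-0.4, -0.6, -0.8]
width: 0.0414
gripper_force: 40.7
```

```bash
python3 -m creep '[[0.002,-0.015,0,0,0,0],[0.004,-0.03,0,0,0,0],[0.005,-0.035,0,0,0,0],[0.005,-0.04,0,0,0,0],[0.005,-0.04,0,0,0,0],[0.005,-0.04,0,0,0,0],[0.005,-0.04,0,0,0,0],[0.005,-0.04,0,0,0,0],[0.005,-0.04,0,0,0,0],[0.005,-0.035,0,0,0,0]]' && python3 -m creep '[[0.004,-0.025,0,0,0,0],[0.003,-0.0155,0,0,0,0],[0,0,0.02,0,0,0],[0,0,0.03,0,0,0],[0,0,0.03,0,0,0],[0,0,0.03,0,0,0],[0,0,0.03,0,0,0],[0,0,0.01,0,0,0],[0,0,0,0,0,0],[0,0,0,0,0,0]]'
python3 - <<'E'
from h import *
o,p,h,w=wrist("w7");print(o["position"])
rep("high",w[box((.602,.093),.06,.068,.08,w)&(h[...,1]>70)])
for n in("side","top"):
    p,d=ctrl.read_camera(n);w=cloud(n,d);h=cv2.cvtColor(p,cv2.COLOR_RGB2HSV)
    rep(n+" high",w[box((.602,.093),.06,.068,.08,w)&(h[...,1]>70)])
    rep(n+" jar",w[box((.603,.092),.05,.11,.16,w)])
E
```

```text
t: 31.78
position: [0.596, 0.0529, 0.348]
orientation: [[1.0, 0.002, -0.001], [0.002, -1.0, 0.0], [-0.001, -0.0, -1.0]]
wrist_force: [1.4, 0.4, -0.5]
width: 0.0418
gripper_force: 40.7
t: 33.02
position: [0.604, 0.091, 0.2]
orientation: [[1.0, 0.001, 0.002], [0.001, -1.0, -0.0], [0.002, 0.0, -1.0]]
wrist_force: [0.1, 0.1, -1.0]
width: 0.0417
gripper_force: 40.7
[0.604 0.091 0.2  ]
high 4380 z 0.07376177075999402 circ [0.604  0.0912 0.0377] rect [0.6129 0.0911] [0.0562 0.0747] 0.19392383098602295
side high 810 z 0.07567555369471962 circ [0.6015 0.0943 0.0381] rect [0.6007 0.0976] [0.074  0.0673] 13.143269538879395
side jar 501 z 0.13518637592668903 circ [0.6016 0.0949 0.0224] rect [0.6009 0.1039] [0.0445 0.0233] 4.283921241760254
top high few 1
top jar few 0
```

```bash
python3 -m creep '[[0,0,0.01,0,0,0],[0,0,0.01,0,0,0],[0,0,0.005,0,0,0],[0,0,0.002,0,0,0],[0,0,0,0,0,0]]' | grep -E "pos|wrist"; python3 -m creep '[[0,0,0.001,0,0,0],[0,0,0,0,0,0]]' | grep -E "pos|wrist";  python3 -m creep '[[0,0,0.001,0,0,0],[0,0,0,0,0,0]]' | grep -E "pos|wrist"
```

```text
position: [0.6036, 0.0909, 0.1717]
wrist_force: [-0.2, -0.2, -0.5]
position: [0.6035, 0.0909, 0.1708]
wrist_force: [0.0, -0.4, -1.0]
position: [0.6037, 0.091, 0.1701]
wrist_force: [-0.7, 0.5, 2.3]
```

```bash
python3 -m creep '[[0,0,0,0,0,0],[0,0,0,0,0,0],[0,0,0,0,0,0],[0,0,-0.02,0,0,0],[0,0,-0.04,0,0,0],[0,0,-0.05,0,0,0],[0,0,-0.04,0,0,0]]' 0.08 && python3 -m creep '[[-0.02,-0.025,0,0,0,0],[-0.035,-0.045,0,0,0,0],[-0.035,-0.045,0,0,0,0],[-0.03,-0.045,0,0,0,0],[-0.02,-0.035,0,0,0,0],[-0.01,-0.0155,0,0,0,0],[0,0,0,0,0,0]]' 0.06
python3 - <<'E'
from h import *
o,p,h,w=wrist("w8");print(o["position"])
rep("bottop",w[box((.455,.302),.03,.165,.18,w)])
rep("low",w[box((.457,.302),.07,.003,.014,w)&(h[...,1]>70)])
p,d=ctrl.read_camera("top");w=cloud("top",d);h=cv2.cvtColor(p,cv2.COLOR_RGB2HSV)
rep("top jar",w[box((.603,.092),.05,.16,.18,w)])
rep("top high",w[box((.602,.093),.06,.068,.08,w)&(h[...,1]>70)])
rep("top bottop",w[box((.455,.302),.03,.165,.18,w)])
E
```

```text
t: 35.17
position: [0.6035, 0.091, 0.3219]
orientation: [[1.0, 0.001, 0.001], [0.001, -1.0, -0.0], [0.001, 0.0, -1.0]]
wrist_force: [0.4, 0.1, 0.4]
width: 0.0802
gripper_force: 0.0
t: 36.05
position: [0.4533, 0.3016, 0.3197]
orientation: [[1.0, 0.002, 0.0], [0.002, -1.0, -0.0], [0.0, 0.0, -1.0]]
wrist_force: [0.5, -1.3, 0.5]
width: 0.0602
gripper_force: 0.0
[0.4533 0.3016 0.3197]
bottop 1483 z 0.170518242311984 circ [0.4532 0.3017 0.0173] rect [0.453  0.3017] [0.0326 0.0332] 16.661588668823242
low 1214 z 0.007824206912719678 circ [0.458  0.3008 0.0453] rect [0.4739 0.2989] [0.0899 0.0576] 82.97554016113281
top jar 300 z 0.16918401234348857 circ [0.6033 0.0901 0.0219] rect [0.6031 0.0907] [0.0422 0.0397] 2.043034553527832
top high 361 z 0.07320825899178907 circ [0.603  0.0909 0.0382] rect [0.5988 0.0899] [0.0652 0.0741] 11.53605842590332
top bottop 96 z 0.17029519232255896 circ [0.4509 0.2973 0.0139] rect [0.4493 0.2962] [0.0208 0.0243] 8.285423278808594
```

View pics/w8.png

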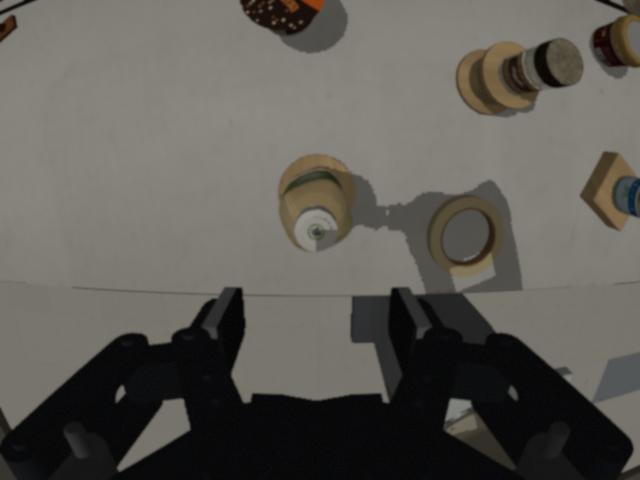

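Jar stands on the high stand (535,70) centred; the bottle's cap (317,230) is about 5 mm short of its stand's centre, so I'll regrip and shift it.

```bash
python3 -m creep '[[0,0,0.03,0,0,0],[0,0,0.04,0,0,0],[0,0,0.04,0,0,0],[0,0,0.022,0,0,0],[0,0,0.0095,0,0,0],[0,0,0,0,0,0]]' 0.06 && python3 -m creep '[[0,0,0,0,0,0],[0,0,0,0,0,0],[0,0,0,0,0,0],[0,0,0,0,0,0],[0,0,0,0,0,0]]' 0.015 80 && python3 -m creep '[[0,0,-0.004,0,0,0],[0,0,-0.004,0,0,0],[0,0,0,0,0,0],[0.0025,0,0,0,0,0],[0.002,0,0,0,0,0],[0,0,0,0,0,0]]'
```

```text
t: 36.9
position: [0.4539, 0.3008, 0.1783]
orientation: [[1.0, -0.0, -0.0], [-0.0, -1.0, -0.0], [-0.0, 0.0, -1.0]]
wrist_force: [0.1, -0.5, 0.4]
width: 0.0601
gripper_force: 0.0
t: 37.52
position: [0.454, 0.3016, 0.1797]
orientation: [[1.0, 0.001, 0.003], [0.001, -1.0, 0.001], [0.003, -0.001, -1.0]]
wrist_force: [-0.2, -0.6, 6.1]
width: 0.0288
gripper_force: 78.9
t: 38.28
position: [0.458, 0.3013, 0.1861]
orientation: [[1.0, 0.001, -0.0], [0.001, -1.0, -0.0], [-0.0, 0.0, -1.0]]
wrist_force: [0.1, 0.1, -4.1]
width: 0.0289
gripper_force: 79.2
```

```bash
python3 -m creep '[[0,0,0.003,0,0,0],[0,0,0.002,0,0,0],[0,0,0,0,0,0]]' | grep -E "pos|wrist"; python3 -m creep '[[0,0,0.001,0,0,0],[0,0,0,0,0,0]]' | grep -E "pos|wrist";  python3 -m creep '[[0,0,0.001,0,0,0],[0,0,0,0,0,0]]' | grep -E "pos|wrist"
```

```text
position: [0.4578, 0.3013, 0.181]
wrist_force: [-0.2, 0.1, -3.8]
position: [0.4579, 0.3013, 0.1802]
wrist_force: [0.8, 1.2, -3.4]
position: [0.4581, 0.3015, 0.1798]
wrist_force: [-1.2, -0.3, 2.1]
```

```bash
python3 -m creep '[[0,0,0,0,0,0],[0,0,0,0,0,0],[0,0,0,0,0,0],[0,0,-0.01,0,0,0],[0,0,-0.03,0,0,0],[0,0,-0.05,0,0,0],[0,0,-0.05,0,0,0],[-0.03,0,-0.02,0,0,0],[-0.04,0,0,0,0,0],[-0.04,0,0,0,0,0]]' 0.07 | grep -E "pos|wrist|t:" && python3 -m creep '[[-0.02,0.03,0,0,0,0],[0,0.04,0,0,0,0],[0,0.04,0,0,0,0],[0,0.03,0,0,0,0],[0,0,0,0,0,0],[0,0,0,0,0,0],[0,0,0,0,0,0],[0,0,0,0,0,0]]'
python3 - <<'E'
from h import *
for n in("side","top"):
    p,d=ctrl.read_camera(n);w=cloud(n,d);h=cv2.cvtColor(p,cv2.COLOR_RGB2HSV);cv2.imwrite(f"pics/{n}9.png",p[...,::-1])
    rep(n+" jar",w[box((.603,.092),.05,.16,.18,w)]);rep(n+" high",w[box((.602,.093),.06,.068,.08,w)&(h[...,1]>70)])
    rep(n+" can",w[box((.478,-.131),.05,.16,.18,w)]);rep(n+" mid",w[box((.477,-.13),.08,.03,.043,w)&(h[...,1]>70)])
    rep(n+" bot",w[box((.456,.302),.04,.16,.18,w)]);rep(n+" low",w[box((.457,.302),.07,.003,.014,w)&(h[...,1]>70)])
    rep(n+" gold",w[box((.69,-.116),.06,.07,.09,w)]);rep(n+" cup",w[box((.674,.333),.07,.06,.09,w)])
E
```

```text
t: 40.4
position: [0.3467, 0.3011, 0.3401]
wrist_force: [0.5, 0.3, 0.1]
t: 41.4
position: [0.3279, 0.1618, 0.3392]
orientation: [[1.0, 0.002, -0.0], [0.002, -1.0, 0.0], [-0.0, -0.0, -1.0]]
wrist_force: [-0.1, 0.0, -0.5]
width: 0.0701
gripper_force: 0.0
side jar 389 z 0.17112671392609657 circ [0.6013 0.0921 0.0223] rect [0.6011 0.0924] [0.0408 0.0431] 11.58603572845459
side high 553 z 0.0755616757231995 circ [0.6013 0.0942 0.0379] rect [0.6001 0.0996] [0.074  0.0629] 13.72046184539795
side can 297 z 0.16821362888062563 circ [ 0.478 -0.13   0.025] rect [ 0.4786 -0.1285] [0.045  0.0443] 26.76361656188965
side mid 561 z 0.03740604984761586 circ [ 0.4763 -0.127   0.0552] rect [ 0.4772 -0.128 ] [0.0849 0.0821] 57.91533279418945
side bot 465 z 0.17186614265701838 circ [0.4546 0.3027 0.0178] rect [0.4552 0.3034] [0.0335 0.033 ] 43.206634521484375
side low 901 z 0.009556740864452462 circ [0.456  0.3029 0.0462] rect [0.4543 0.3134] [0.0903 0.07  ] 8.215272903442383
side gold 593 z 0.08271516407946 circ [ 0.6899 -0.1129  0.0371] rect [ 0.6898 -0.1127] [0.07   0.0708] 12.794925689697266
side cup
[... 365 characters left out ...]
15035277097479 circ [ 0.4791 -0.1308  0.0247] rect [ 0.4779 -0.1308] [0.0481 0.0441] 72.44285583496094
top mid 582 z 0.03557446358048111 circ [ 0.4775 -0.1304  0.0564] rect [ 0.4775 -0.1311] [0.0835 0.0825] 57.757057189941406
top bot 204 z 0.16987405856759863 circ [0.4576 0.3013 0.0172] rect [0.4576 0.3017] [0.0329 0.0324] 64.93118286132812
top low 363 z 0.007638146498229803 circ [0.4575 0.3003 0.0455] rect [0.4532 0.2899] [0.0672 0.0891] 66.41120910644531
top gold 698 z 0.08028100597757859 circ [ 0.691  -0.1164  0.0366] rect [ 0.6897 -0.1162] [0.0717 0.0704] 69.23648834228516
top cup 1033 z 0.0787837155743849 circ [0.6785 0.3374 0.048 ] rect [0.6751 0.3348] [0.0865 0.0859] 73.02603149414062
```

View pics/side9.png

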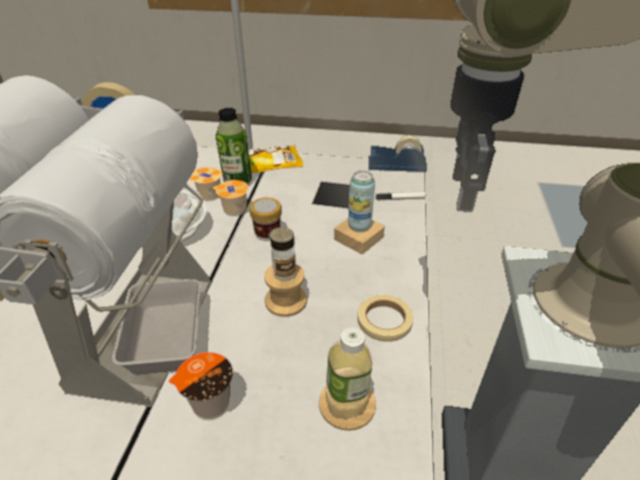

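All three products are upright and centred to within about 1–2 mm: jar on the high stand (284,255), can on the middle one (361,205), bottle on the low one (348,375). The mat is empty, the bystanders haven't moved and the robot touches nothing.

```bash
python3 -c "
from bench import ctrl
print(ctrl.hand_in())"
```

```text
the job is handed in; nothing more can be done
None
```

The job is handed in at about 41 s: the jar is on the high stand, the can on the middle one and the bottle on the low one, all upright and centred within about 2 mm, with the mat empty and the dessert jar, dessert cup and tape roll left where they were.

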